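# Open the drum sampler's port and hold it open

### The arm

A 6-joint arm with a two-finger parallel gripper is mounted at the origin on a cart in front of the work surface, level with it; the furniture and walls round the work are solid. World frame = base frame: x ahead of the robot, y to its left, z up, the work surface at z = 0. Lengths are in m, angles in rad, forces in N, time in s.
With the tool pointing down it reaches from about 0.35 to 0.975 m from the base axis. Payload 4.9 kg.
Tool frame: the origin (TCP) lies on the centre line of the jaws, within the pads' length; the fingertips stand 14 mm ahead of it and the grasp point (between the pads) lies 5 mm behind it (manip.nose_length is the distance from the TCP to the fingertips, in m); z points along the fingers, y is the line along which they close (so a half turn about z gives the same grasp; the last joint's range is limited). The gripper opens to 85 mm and grips with 20 to 120 N. Pads are 22 mm wide; open, the fingers measure 114 mm over their backs; the gripper's body (76 mm by 85 mm) begins 54 mm behind the grasp point. The pads swing forward as they close: fully open they stand 13 mm farther back than shut.
Start: joints at [1.016, 0.053, 1.613, -0, 1.476, -0.119], TCP at [0.264, 0.567, 0.245] pointing down, gripper open.
Joint ranges: [-3.01, 3.01], [-1.01, 2.22], [0.06, 2.58], [-1.02, 4.17], [0.09, 2.62], [-3.14, 3.14]. Speed limits (rad/s): [2.57, 2.57, 3.14, 3.14, 3.14, 3.14].

### API

Orientations are given as a unit quaternion [w, x, y, z].
In Python, from plant import manip, imaging gives the robot as it stands.
- The arm moves only by the tool play_rows, never from a script. Its argument "commands" is a list of rows, each a list of 6 numbers: the shift along the tool's x, y, z in mm, then the turn, a rotation vector about the tool's x, y, z in degrees. A call has 1 to 5 rows; each row shifts and turns the commanded pose from where the row before left it, along the tool's axes as they then stand; what a row does not reach is not made up. A row lasts 1/12 s, in which the tool goes at most 41.7 mm and 7.16 degrees, less where a joint would pass 70% of its speed; a pose out of reach is approached as far as the arm can. A call is refused whole if a number of a shift passes 41.7 or a number of a turn 7.16, either way. A call with a gripper value outside its range is refused whole. "hand" is the finger opening in mm, from 0 to 85.4, set as the call begins (left out, the last holds). The fingers move at their own pace and stop on an object; the grip force is fixed at half the most. Time passes only in rows, so rows that do not move let the fingers close. It gives the time, the measured TCP pose, the force, the opening and the grip force at its end, in the units of the state.
- manip.state(): the state, without advancing time (a new reading comes with each control period).
- imaging.grab_frame(name): name is "side" or "top"; returns a dict with "image" (420x560x3 uint8, red, green, blue), "fx", "fy", "cx", "cy" (pixels), "R" (3x3) and "t" (3): a world point X has camera coordinates R X + t. Camera axes: x right, y down, z forward; pixel columns grow to the right and rows downward; lengths in m; the calibration is good to about 2 mm. A picture is of the moment at which its call begins. There is no depth.
- manip.job_done(): hands the job in; it is judged then, once.
The state is a dict: "time": time; "joint_pos": joint angles; "joint_vel": joint speeds; "joint_efforts": joint torques, N m; "tool_pos": TCP position; "tool_rot": TCP orientation; "contact_force": force on the tool from outside, world axes, zero at the start; "ft_torque": the same for the moment, N m; "gripper_width": opening from 0.0 (shut) to 1.0 (fully open); "grasp_force": force on a finger pad.
Only numpy, scipy, OpenCV 4.12 (cv2) and the standard library are available. Lean on these libraries where they do the work, as an engineer would, in place of code of your own. Each camera call takes 0.05 s, during which the arm holds its last target. There are 200 camera calls.

### The job

I want to draw the oil out of the drum sampler with a syringe. Without lifting the sampler off the cradle's rails, roll it along them until the port in its tube faces straight up; only then pull the spring-return knob out until the red band on the rod is fully out and the black band behind it is still hidden, and keep holding the knob there with the port still up: you finish while holding it. Leave the glassware and the syringe where they are.

Things in the scene. Friction and masses are not known exactly. Their poses are not given: they have to be found in the camera images.
- cradle: fixed drip tray, 128 x 190 mm, 11 mm high, with two white rails along its x at y = -75 and +75 mm: each 118 mm long, 14 mm thick, flat rubber top 30 mm above the table, a 7 mm thick stop at each end (top at 50 mm). Origin: centre of its underside, on the table; x along the rails, y along the sampler's axis (its knob is at the -y end), z up. Yaw -0.2 to 0.06 rad.
- sampler: the sampler's brass head: origin on the sampler's axis at the tube's mid-length. The tube turns freely on it. Tube, head and knob together weigh about 0.36 kg and rest loose on the rails. A light sideways push rolls it along the rails; it stops by itself if pushed slowly. Grippy fingertips rubbing on its side can make it slide a little as well as roll, so look at the port again.
- sampler_tube: round steel tube, 22 mm diameter, 200 mm long, lying across the rails, axis 41 mm above the table. Origin on its axis at mid-length; y along the axis, away from the knob; z out through the port. Rolling d metres to the cradle's +x turns it d/0.011 rad about +y (port goes from up towards +x). Its axis can travel 41 mm either side of the cradle's middle before it meets the stops.
- port (a point): centre of the port, at mid-length on the tube's surface, 11 mm from the axis: a black-rimmed window 30 x 10 mm, with a thin black line along the tube on both sides of it, white inside while shut, brass and open when the rod is at the mark. Two blue guard rings on the tube (36 mm diameter, 61 to 66 mm either side of the port) run just inside the rails and take the pull along the axis.
- knob (a point): middle of the black round knob's grip, on the axis, 141 mm from the tube's mid-length towards the cradle's -y with the rod in; moves with the rod. Grip 26 mm diameter, 33 mm long along the axis, with a 32 mm rim at its outer end; the brass gland (21 mm diameter) ends 8 mm short of the knob when the rod is in.
- sampler_pull (a joint): how far the knob and its rod are pulled out of the head along the axis (m): 0 in, stop at 0.050. The red band is fully out from 0.030; the black band begins to show at 0.040. A spring draws it back in: 3 N at 0, 7 N at 0.035, 9 N at the stop.
- beaker: glass beaker, 72 mm across, 93 mm high, bystander; origin under its centre
- syringe_a: plastic syringe lying on the table, 26 x 183 x 15 mm, bystander; origin under its barrel
- vial_a: sample vial with black cap, 27 mm across, 58 mm high, bystander; origin under its centre
- vial_c: sample vial with white cap, 27 mm across, 58 mm high, bystander; origin under its centre
- oil_flask: stoppered conical flask, 105 mm across, 156 mm high, bystander; origin under its centre

How it is judged:
By the outcome, as a careful person would: the job done as asked, in the order asked, and still so for the second after the job is handed in, while the arm keeps its last pose, push and grip.
It also fails if it takes over 48 s, if anything falls off the work surface, if the arm or the gripper's body presses on something with over 40 N, if the wrist force passes 120 N, or if a joint passes its speed limit or range.

## Working session

There is one attempt and no reset: what is moved stays moved. The work goes in short steps, Python scripts to look and compute and a tool call to move; the robot and the scene stay as the last step left them, time stands still between calls to the robot, and variables do not carry over. Pictures are saved under pics/ and viewed, at most 10 in all, crops included, and the job is handed in when it is done.

Besides the shell and the picture viewer there is one more tool, called after "Emit:" as a command line: name --pt "numbers of a row" for each row, then --argument value for the rest. play_rows: Moves the arm, as the interface text tells. Its arguments: {"type":"object","properties":{"commands":{"type":"array","items":{"type":"array","items":{"type":"number"}}},"hand":{"type":"number"}},"required":["commands"]}

```bash
mkdir -p pics; python3 - <<'E'
from plant import manip, imaging
import cv2
for n in("top","side"):
    f=imaging.grab_frame(n); cv2.imwrite(f"pics/{n}0.png",f["image"][:,:,::-1]); print(n,f["fx"],f["fy"],f["cx"],f["cy"],f["R"],f["t"])
print(manip.state(),manip.nose_length)
E
```

```text
top 492.6152930404431 492.6152930404431 278.48990412600165 203.79480783903225 [[-2.58599118e-02 -9.99665220e-01  8.43902541e-04]
 [-9.91886328e-01  2.55535539e-02 -1.24533242e-01]
 [ 1.24469986e-01 -4.05747404e-03 -9.92215077e-01]] [0.05885382 0.49411675 1.27248526]
side 385.0644972232989 385.0644972232989 281.87174845848614 210.15268451387138 [[-0.96406971 -0.26503804 -0.01801214]
 [-0.15212696  0.60639962 -0.78047222]
 [ 0.21777739 -0.74968949 -0.62493094]] [0.49631699 0.09592591 1.08386113]
{'time': 0.1, 'joint_pos': array([ 1.01599401e+00,  5.32874339e-02,  1.61417001e+00,  1.50653551e-05,
        1.47602354e+00, -1.19024268e-01]), 'joint_vel': array([-4.30275543e-04, -1.77750993e-03, -2.92346099e-03, -5.10136639e-04,
       -2.90258226e-05, -6.37375803e-05]), 'joint_efforts': array([ 9.69221401e-05, -3.94906282e+01, -3.71362424e+01, -1.02471045e-04,
        4.03752216e-03, -1.38433086e-05]), 'tool_pos': array([0.26354093, 0.56611423, 0.2441801 ]), 'tool_rot': array([-3.19195381e-04,  2.16169651e-01,  9.76355361e-01, -8.88607516e-04]), 'contact_force': array([-0.77526341,  0.0852826 , -0.11304025]), 'ft_torque': array([ 0.05191156, -0.01090195, -0.04590771]), 'grasp_force': 0.0, 'gripper_width': 1.0016642961882138} 0.014
```

View pics/top0.png

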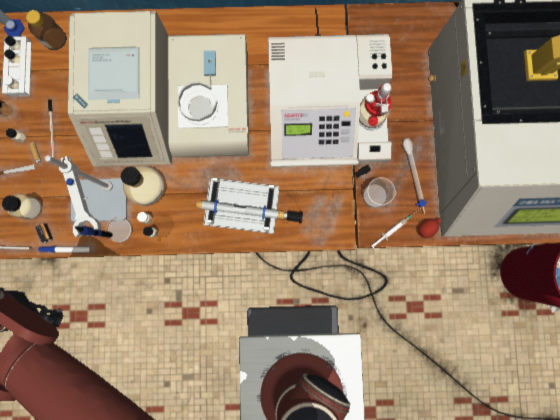

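View pics/side0.png

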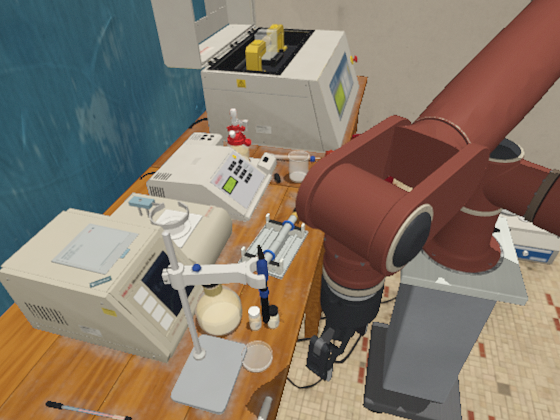

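The top view shows the cradle at about (241,205), with the knob at (293,216) towards world -y. The vials and flask are to its left and the syringe is at (393,230). I'll enlarge both views.

```bash
cat > h.py <<'E'
from plant import manip, imaging
import cv2, numpy as np
def crop(n,name,x,y,w,h,s):
    f=imaging.grab_frame(n); im=f["image"][y:y+h,x:x+w,::-1]
    im=cv2.resize(im,None,fx=s,fy=s,interpolation=cv2.INTER_CUBIC); cv2.imwrite(f"pics/{name}.png",im); return f
def ray(f,u,v,z):
    d=f["R"].T@np.array([(u-f["cx"])/f["fx"],(v-f["cy"])/f["fy"],1]); c=-f["R"].T@f["t"]
    return c+d*(z-c[2])/d[2]
def proj(f,X):
    p=f["R"]@np.asarray(X)+f["t"]; return f["fx"]*p[0]/p[2]+f["cx"],f["fy"]*p[1]/p[2]+f["cy"]
E
python3 - <<'E'
from h import *
a=crop("top","t1",190,165,130,90,6); b=crop("side","s1",235,205,80,80,7)
c=cv2.imread("pics/t1.png"); d=cv2.imread("pics/s1.png")
E
```

```text
(no output)
```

View pics/t1.png

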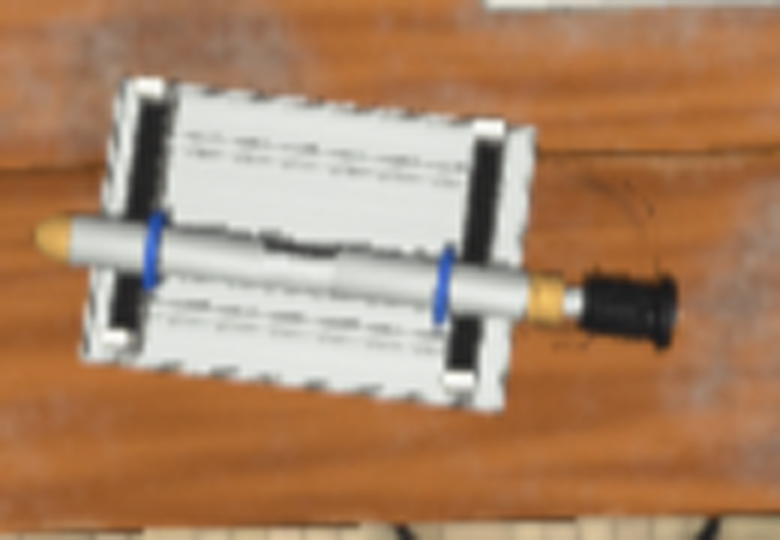

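View pics/s1.png

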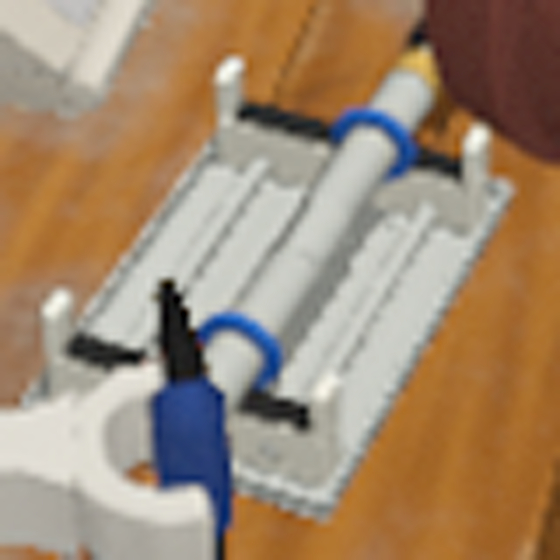

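```bash
python3 - <<'E'
from h import *
f=imaging.grab_frame("top"); g=imaging.grab_frame("side")
T=lambda u,v,z:ray(f,190+(u+.5)/6-.5,165+(v+.5)/6-.5,z)
print("cam",-f["R"].T@f["t"],-g["R"].T@g["t"])
L,Rr=T(153,251,.041),T(444,288,.041); k=T(630,309,.041)
print("rings",L,Rr,(L+Rr)/2,"len",np.linalg.norm(L-Rr),"knob",k)
ends=[T(149,88,.05),T(490,129,.05),T(117,336,.05),T(459,379,.05)]
c=np.mean(ends,0);print("cradle",c,ends)
ax=(L-Rr)/np.linalg.norm(L-Rr); print("yaw tube",np.arctan2(-ax[0],ax[1]))
r=ends[0]+ends[1]-ends[2]-ends[3];print("yaw rail",np.arctan2(r[1],r[0]))
mid=(L+Rr)/2; nx=np.array([ax[1],-ax[0],0])
S=lambda u,v:ray(g,235+(u+.5)/7-.5,205+(v+.5)/7-.5,.041)
print("side rings",S(372,138),S(240,348))
def unroll(F):
    th=np.radians(np.arange(-120,121,1)); y=np.arange(-.05,.05,.0005)
    P=mid+y[None,:,None]*ax+.011*(np.sin(th)[:,None,None]*nx+np.cos(th)[:,None,None]*np.array([0,0,1]))
    q=P@F["R"].T+F["t"]; mx=(F["fx"]*q[...,0]/q[...,2]+F["cx"]).astype(np.float32);my=(F["fy"]*q[...,1]/q[...,2]+F["cy"]).astype(np.float32)
    return cv2.remap(F["image"],mx,my,cv2.INTER_CUBIC)[:,:,::-1]
cv2.imwrite("pics/un.png",cv2.resize(np.hstack([unroll(f),unroll(g)]),None,fx=2,fy=2))
E
```

```text
cam [0.33324338 0.05137075 1.32406335] [0.25703665 0.88593275 0.76114559]
rings [0.49155382 0.21256293 0.041     ] [0.47201392 0.08575267 0.041     ] [0.48178387 0.1491578  0.041     ] len 0.12830685929271043 knob [0.46071523 0.00486093 0.041     ]
cradle [0.49693021 0.14591188 0.05      ] [array([0.56225589, 0.21247399, 0.05      ]), array([0.54028244, 0.06390272, 0.05      ]), array([0.45381237, 0.22736091, 0.05      ]), array([0.43137016, 0.07990989, 0.05      ])]
yaw tube -0.15288523482605013
yaw rail -0.1411902878098493
side rings [0.47463459 0.08031438 0.041     ] [0.49204192 0.20870972 0.041     ]
```

View pics/un.png

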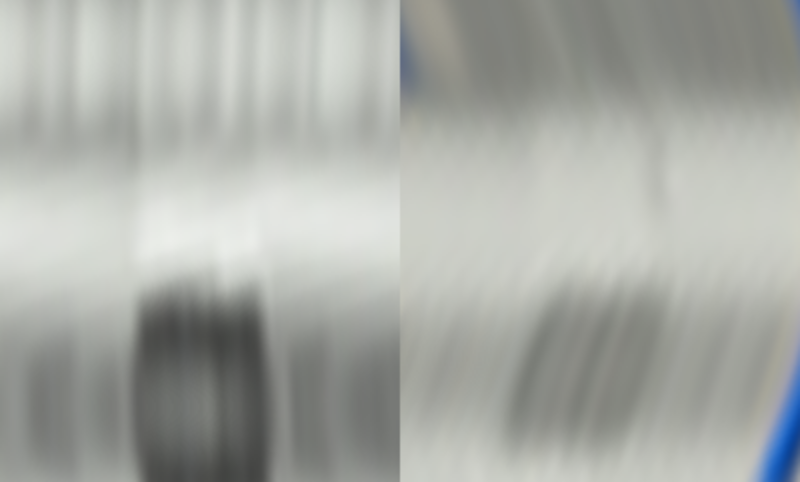

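The unrolled tube shows the black rim starting near 27° and the window centre about 60–65° towards cradle +x. The port therefore needs roughly 12 mm of rolling to -x. The tube turns freely on the head, so I'll grip the knob and move it along -x. First I'll go clear of the stand.

Emit:
play_rows --pt "-16 -35 0 0 0 0" --pt "-16 -35 0 0 0 0" --pt "-16 -35 0 0 0 0" --pt "-16 -35 0 0 0 0" --pt "-16 -35 0 0 0 0" --hand 60

```text
time: 0.72
tool_pos: [0.2621, 0.3726, 0.245]
tool_rot: [0.0, 0.216, 0.976, -0.0]
contact_force: [0.8, -0.2, 0.5]
gripper_width: 0.7
grasp_force: 0.0
```

Emit:
play_rows --pt "-16 -35 0 0 0 0" --pt "-16 -35 0 0 0 0" --pt "0 0 0 0 0 7" --pt "0 0 0 0 0 7" --pt "0 0 0 0 0 7"

```text
time: 1.13
tool_pos: [0.262, 0.2965, 0.2456]
tool_rot: [0.0, 0.394, 0.919, 0.001]
contact_force: [0.0, 0.3, 0.2]
gripper_width: 0.703
grasp_force: 0.0
```

Emit:
play_rows --pt "0 0 0 0 0 7" --pt "0 0 0 0 0 7" --pt "0 0 0 0 0 7" --pt "0 0 0 0 0 7" --pt "0 0 0 0 0 7"

```text
time: 1.55
tool_pos: [0.2619, 0.2971, 0.2454]
tool_rot: [0.0, 0.652, 0.759, 0.0]
contact_force: [0.6, -0.2, 1.0]
gripper_width: 0.706
grasp_force: 0.0
```

```bash
cat >> h.py <<'E'
from scipy.spatial.transform import Rotation as Ro
def delta(target,yaw_y):
    """tool-frame shift (mm) and turn (deg) to a tool-down pose with tool y at angle yaw_y"""
    s=manip.state(); R=Ro.from_quat(s["tool_rot"],scalar_first=True)
    y=np.array([np.cos(yaw_y),np.sin(yaw_y),0]); z=np.array([0,0,-1.]); G=Ro.from_matrix(np.c_[np.cross(y,z),y,z])
    print("t",s["time"],"pos",s["tool_pos"].round(4),"F",s["contact_force"].round(1),"w",s["gripper_width"],"\nshift",(R.inv().apply(np.array(target)-s["tool_pos"])*1000).round(1),"turn",(R.inv()*G).as_rotvec(degrees=True).round(2))
    return s
E
python3 -c "
from h import *
delta([.461,.005,.15],-.147)"
```

```text
t 1.55 pos [0.2619 0.2971 0.2454] F [ 0.6 -0.2  1. ] w 0.705912070682385 
shift [-318.9  152.7   95.3] turn [ 1.00e-02 -1.00e-02  1.71e+01]
```

Emit:
play_rows --pt "0 0 0 0 0 5.7" --pt "0 0 0 0 0 5.7" --pt "0 0 0 0 0 5.7" --pt "-26 24 0 0 0 0" --pt "-26 24 0 0 0 0"

```text
time: 1.97
tool_pos: [0.3017, 0.2392, 0.2454]
tool_rot: [0.0, 0.753, 0.658, 0.0]
contact_force: [0.8, -0.6, 0.6]
gripper_width: 0.7
grasp_force: 0.0
```

Emit:
play_rows --pt "-26 24 0 0 0 0" --pt "-26 24 0 0 0 0" --pt "-26 24 0 0 0 0" --pt "-26 24 0 0 0 0" --pt "-26 24 0 0 0 0"

```text
time: 2.38
tool_pos: [0.4034, 0.0917, 0.2456]
tool_rot: [0.0, 0.755, 0.655, 0.0]
contact_force: [0.3, 0.5, 0.1]
gripper_width: 0.702
grasp_force: 0.0
```

Emit:
play_rows --pt "-26 24 20 0 0 0" --pt "-26 24 30 0 0 0" --pt "-26 24 30 0 0 0" --pt "0 0 0 0 0 0" --pt "0 0 0 0 0 0"

```text
time: 2.8
tool_pos: [0.458, 0.0111, 0.1692]
tool_rot: [-0.002, 0.756, 0.655, -0.002]
contact_force: [0.5, 0.7, 0.5]
gripper_width: 0.704
grasp_force: 0.0
```

```bash
python3 - <<'E'
from h import *
delta([.461,.005,.037],-.147)
crop("side","s2",225,150,110,110,5)
E
```

```text
t 2.8 pos [0.458  0.0111 0.1692] F [0.5 0.7 0.5] w 0.7043921556792339 
shift [ -5.6   4.6 132.1] turn [-0.3  -0.01  0.19]
```

View pics/s2.png

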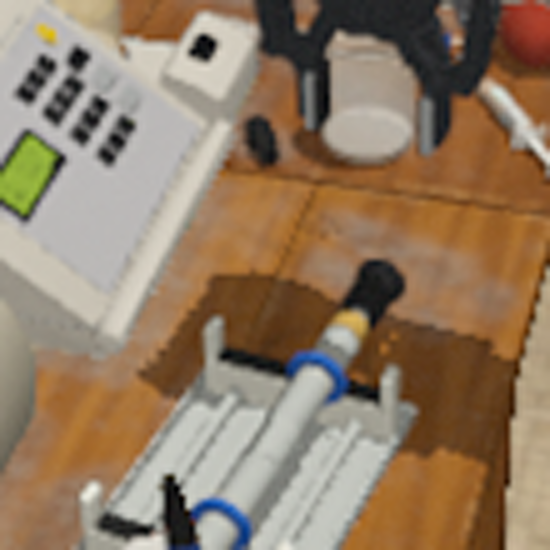

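The side view shows the knob at crop (370,292), the jaws above it straddling its line, and the port's black edge on the +x side. Descending now.

Emit:
play_rows --pt "-3 4.5 30 0 0 0" --pt "0 0 30 0 0 0" --pt "0 0 30 0 0 0" --pt "0 0 22 0 0 0" --pt "0 0 10 0 0 0"

```text
time: 3.27
tool_pos: [0.4616, 0.0098, 0.048]
tool_rot: [-0.001, 0.754, 0.656, -0.001]
contact_force: [-0.3, -0.0, -0.1]
gripper_width: 0.702
grasp_force: 0.0
```

```bash
python3 - <<'E'
from h import *
delta([.461,.0075,.037],-.147)
g=crop("side","s3",260,165,80,80,7)
print(ray(g,299,208.4,.041))
E
```

```text
t 3.2667 pos [0.4616 0.0098 0.048 ] F [-0.3 -0.  -0.1] w 0.7024029533317178 
shift [-2.3 -0.3 11. ] turn [-0.11 -0.01  0.46]
[0.46027033 0.00135988 0.041     ]
```

View pics/s3.png

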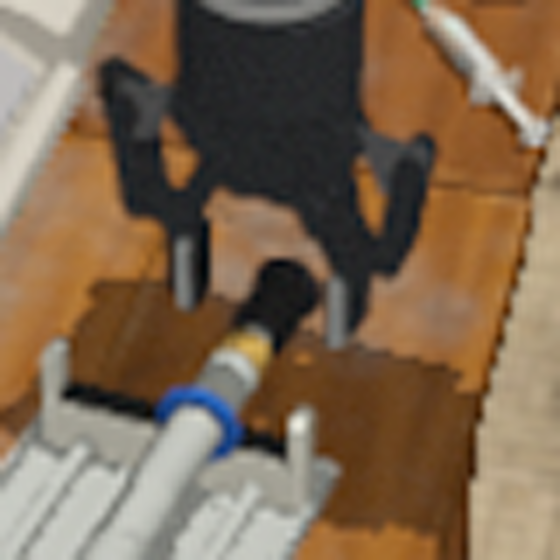

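The knob at crop (278,295) lies between the pads at (183,270) and (338,310), clear of both. I'll lower the last 10 mm and close.

Emit:
play_rows --pt "-3 0 8 0 0 0" --pt "0 0 2 0 0 0" --pt "0 0 0 0 0 0" --pt "0 0 0 0 0 0" --hand 34

```text
time: 3.65
tool_pos: [0.4637, 0.0053, 0.0409]
tool_rot: [0.001, 0.755, 0.656, 0.001]
contact_force: [0.0, 0.1, 0.4]
gripper_width: 0.397
grasp_force: 0.0
```

Emit:
play_rows --pt "0 0 0 0 0 0" --pt "0 0 0 0 0 0" --pt "0 0 0 0 0 0" --pt "0 0 0 0 0 0" --pt "0 0 0 0 0 0" --hand 18

```text
time: 4.07
tool_pos: [0.4634, 0.0052, 0.0402]
tool_rot: [0.001, 0.755, 0.655, 0.001]
contact_force: [-0.1, -0.5, 3.6]
gripper_width: 0.28
grasp_force: 58.7
```

```bash
cat >> h.py <<'E'
def unroll(F,mid,yaw):
    ax=np.array([-np.sin(yaw),np.cos(yaw),0]); nx=np.array([ax[1],-ax[0],0])
    th=np.radians(np.arange(-120,121,1)); y=np.arange(-.05,.05,.0005)
    P=np.asarray(mid)+y[None,:,None]*ax+.011*(np.sin(th)[:,None,None]*nx+np.cos(th)[:,None,None]*np.array([0,0,1]))
    q=P@F["R"].T+F["t"]; mx=(F["fx"]*q[...,0]/q[...,2]+F["cx"]).astype(np.float32);my=(F["fy"]*q[...,1]/q[...,2]+F["cy"]).astype(np.float32)
    return cv2.remap(F["image"],mx,my,cv2.INTER_CUBIC)[:,:,::-1]
E
python3 -c "
from h import *
s=delta([.461,.006,.037],-.147);print(s['grasp_force'])"
```

```text
t 4.0667 pos [0.4634 0.0052 0.0402] F [-0.1 -0.5  3.6] w 0.27990043880486626 
shift [ 0.4 -2.5  3.2] turn [0.11 0.   0.34]
58.67614209651947
```

Gripped, with a light 3.6 N downward press. I'll ease up a little, then roll about 6 mm and look.

Emit:
play_rows --pt "0 0 -0.4 0 0 0" --pt "0 0 0 0 0 0" --pt "0 -1 0 0 0 0" --pt "0 -1 0 0 0 0" --pt "0 -1 0 0 0 0"

```text
time: 4.48
tool_pos: [0.4598, 0.0057, 0.0401]
tool_rot: [0.0, 0.755, 0.656, 0.0]
contact_force: [0.8, -1.3, 4.1]
gripper_width: 0.285
grasp_force: 58.7
```

Emit:
play_rows --pt "0 -1 0 0 0 0" --pt "0 -1 0 0 0 0" --pt "0 -1 0 0 0 0" --pt "0 -1 0 0 0 0" --pt "0 -1 0 0 0 0"

```text
time: 4.9
tool_pos: [0.4546, 0.0064, 0.0399]
tool_rot: [0.0, 0.755, 0.656, -0.0]
contact_force: [0.9, -2.2, 4.3]
gripper_width: 0.284
grasp_force: 58.8
```

Emit:
play_rows --pt "0 -1 0 0 0 0" --pt "0 -1 0 0 0 0" --pt "0 0 0 0 0 0" --pt "0 0 0 0 0 0"

```text
time: 5.23
tool_pos: [0.4524, 0.0067, 0.0398]
tool_rot: [-0.0, 0.755, 0.656, -0.0]
contact_force: [0.3, -3.0, 4.9]
gripper_width: 0.28
grasp_force: 58.8
```

```bash
python3 - <<'E'
from h import *
s=delta([.461,.006,.037],-.147)
f=crop("top","t4",200,180,110,50,7)
g=crop("side","s4",245,190,70,70,7)
mid=s["tool_pos"]+.141*np.array([np.sin(.147),np.cos(.147),0]); mid[2]=.041; print(mid)
u=cv2.resize(np.hstack([unroll(f,mid,-.147),unroll(g,mid,-.147)]),(770,240))
a=cv2.imread("pics/t4.png");b=cv2.imread("pics/s4.png")
c=np.zeros((590,770,3),np.uint8); c[:350,:]=a; c[350:,:]=u; cv2.imwrite("pics/c4.png",c)
E
```

```text
t 5.2333 pos [0.4524 0.0067 0.0398] F [ 0.3 -3.   4.9] w 0.28025744225739896 
shift [0.5 8.6 2.8] turn [-0.03  0.02  0.37]
[0.47307911 0.14622776 0.041     ]
```

View pics/c4.png

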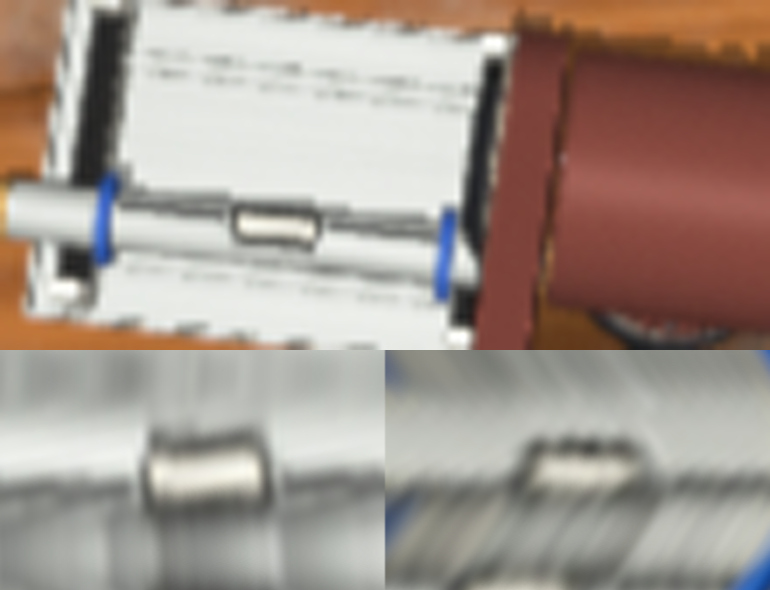

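The top view shows the white window at crop (276,225), still slightly towards +x of the axis line between the blue rings at (105,222) and (446,254). I'll measure the offset numerically.

```bash
cat >> h.py <<'E'
def port_angle(wh=None):
    f=imaging.grab_frame("top"); im=f["image"].astype(int); r,g,b=im[...,0],im[...,1],im[...,2]
    m=(b-r>50)&(b>80); m[:180]=0;m[232:]=0;m[:,:205]=0;m[:,275:]=0
    n,lab,st,c=cv2.connectedComponentsWithStats(m.astype(np.uint8)); i=np.argsort(-st[1:,4])[:2]+1
    P=[]
    for k in i:   # ring: use the extreme rows weighted -> mid of bbox by blueness
        w=np.clip(b-r-20,0,None)*cv2.dilate((lab==k).astype(np.uint8),np.ones((3,3))); v,u=np.indices(w.shape); P.append(((u*w).sum()/w.sum(),(v*w).sum()/w.sum()))
    P.sort(); print("rings",np.round(P,2),st[i,4])
    A,B=[ray(f,*p,.052) for p in P]; mid=(A+B)/2; ax=(A-B)/np.linalg.norm(A-B); nx=np.array([ax[1],-ax[0],0])
    # profile across the tube at the window and beside it
    s=np.arange(-.014,.0141,.001)
    for y in ((-.01,.01),(.02,.045),(-.045,-.02)):
        vals=[]
        for q in s:
            z=.041+np.sqrt(max(.011**2-q*q,0)); pts=[proj(f,[*(mid+nx*q+ax*t)[:2],z]) for t in np.linspace(*y,15)]
            mp=np.array(pts,np.float32)[None]; vals.append(cv2.remap(f["image"],mp[...,0],mp[...,1],cv2.INTER_LINEAR).mean())
        print(y,[f"{q*1000:.0f}:{v:.0f}" for q,v in zip(s,vals)])
    print("mid",mid.round(4),"yaw",np.arctan2(-ax[0],ax[1]).round(3),"len",np.linalg.norm(A-B).round(4))
    return f
E
python3 -c "
from h import *
port_angle()"
```

```text
rings [[214.32 210.87]
 [263.06 216.06]] [33 27]
(-0.01, 0.01) ['-14:220', '-13:218', '-12:210', '-11:198', '-10:181', '-9:175', '-8:179', '-7:185', '-6:185', '-5:178', '-4:163', '-3:139', '-2:120', '-1:122', '-0:146', '1:174', '2:199', '3:219', '4:228', '5:223', '6:209', '7:186', '8:155', '9:125', '10:106', '11:100', '12:102', '13:116', '14:139']
(0.02, 0.045) ['-14:217', '-13:218', '-12:212', '-11:200', '-10:182', '-9:176', '-8:181', '-7:191', '-6:200', '-5:209', '-4:216', '-3:221', '-2:224', '-1:226', '-0:225', '1:220', '2:209', '3:193', '4:171', '5:148', '6:130', '7:122', '8:123', '9:130', '10:135', '11:136', '12:141', '13:150', '14:165']
(-0.045, -0.02) ['-14:220', '-13:214', '-12:200', '-11:184', '-10:162', '-9:156', '-8:166', '-7:180', '-6:193', '-5:205', '-4:215', '-3:223', '-2:229', '-1:233', '-0:234', '1:231', '2:223', '3:209', '4:189', '5:163', '6:141', '7:130', '8:129', '9:136', '10:141', '11:144', '12:148', '13:157', '14:171']
mid [0.4702 0.1501 0.052 ] yaw -0.132 len 0.1274
```

The window's lower rim is at about -1.5 mm and its white centre at about +4 mm across, so the port is still about 20° to +x. I'll roll 3.5 mm more.

Emit:
play_rows --pt "0 -1 0 0 0 0" --pt "0 -1 0 0 0 0" --pt "0 -1 0 0 0 0" --pt "0 -0.5 0 0 0 0" --pt "0 0 0 0 0 0"

```text
time: 5.8
tool_pos: [0.4491, 0.0072, 0.0398]
tool_rot: [0.0, 0.755, 0.656, -0.0]
contact_force: [1.0, -4.5, 4.9]
gripper_width: 0.281
grasp_force: 58.9
```

Emit:
play_rows --pt "0 0 0 0 0 0" --pt "0 0 0 0 0 0"

```text
time: 5.97
tool_pos: [0.4491, 0.0072, 0.0398]
tool_rot: [0.0, 0.755, 0.656, -0.0]
contact_force: [0.7, -4.3, 5.0]
gripper_width: 0.28
grasp_force: 58.9
```

```bash
python3 -c "
from h import *
port_angle(); crop('top','t5',205,185,78,45,10)
print(manip.state()['tool_pos'])"
```

```text
rings [[214.13 212.27]
 [262.92 217.2 ]] [31 26]
(-0.01, 0.01) ['-14:215', '-13:208', '-12:205', '-11:203', '-10:194', '-9:176', '-8:159', '-7:142', '-6:122', '-5:111', '-4:120', '-3:146', '-2:179', '-1:210', '-0:230', '1:240', '2:243', '3:237', '4:228', '5:207', '6:173', '7:136', '8:106', '9:93', '10:89', '11:93', '12:108', '13:130', '14:154']
(0.02, 0.045) ['-14:215', '-13:208', '-12:202', '-11:200', '-10:197', '-9:191', '-8:188', '-7:192', '-6:200', '-5:207', '-4:212', '-3:215', '-2:213', '-1:206', '-0:192', '1:172', '2:152', '3:140', '4:140', '5:150', '6:161', '7:166', '8:165', '9:159', '10:153', '11:150', '12:149', '13:156', '14:171']
(-0.045, -0.02) ['-14:213', '-13:212', '-12:212', '-11:211', '-10:199', '-9:184', '-8:180', '-7:185', '-6:193', '-5:200', '-4:207', '-3:209', '-2:208', '-1:203', '-0:191', '1:174', '2:156', '3:146', '4:149', '5:160', '6:171', '7:175', '8:173', '9:167', '10:161', '11:157', '12:154', '13:158', '14:170']
mid [0.4669 0.1506 0.052 ] yaw -0.127 len 0.1274
[0.44908947 0.00724263 0.03975973]
```

View pics/t5.png

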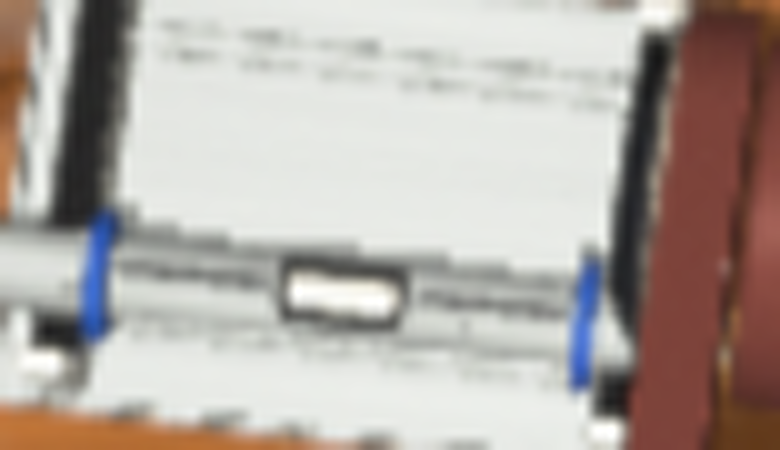

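The lines beside the port are now visible at crop (190,272) and (490,303), with the window at (343,292). The rings are symmetric about the axis, so the reference height should be 0.041. With that corrected, about 9° remains, or 1.6 mm.

Emit:
play_rows --pt "0 -0.8 0 0 0 0" --pt "0 -0.8 0 0 0 0" --pt "0 0 0 0 0 0" --pt "0 0 0 0 0 0" --pt "0 0 0 0 0 0"

```text
time: 6.48
tool_pos: [0.4475, 0.0075, 0.0398]
tool_rot: [-0.0, 0.755, 0.656, -0.0]
contact_force: [-0.2, -5.0, 5.5]
gripper_width: 0.284
grasp_force: 58.9
```

```bash
sed -i 's/\*p,.052)/*p,.041)/' h.py; python3 -c "
from h import *
port_angle()
s=manip.state();print(s['tool_pos'],s['contact_force'])"
```

```text
rings [[214.01 212.82]
 [262.8  217.84]] [28 27]
(-0.01, 0.01) ['-14:214', '-13:202', '-12:190', '-11:178', '-10:158', '-9:136', '-8:115', '-7:106', '-6:116', '-5:144', '-4:181', '-3:213', '-2:233', '-1:243', '-0:246', '1:241', '2:231', '3:210', '4:174', '5:135', '6:106', '7:92', '8:90', '9:99', '10:114', '11:125', '12:147', '13:167', '14:187']
(0.02, 0.045) ['-14:214', '-13:203', '-12:190', '-11:181', '-10:177', '-9:180', '-8:188', '-7:196', '-6:203', '-5:207', '-4:204', '-3:196', '-2:180', '-1:159', '-0:144', '1:143', '2:154', '3:169', '4:179', '5:182', '6:177', '7:169', '8:159', '9:151', '10:145', '11:145', '12:150', '13:165', '14:182']
(-0.045, -0.02) ['-14:206', '-13:195', '-12:188', '-11:182', '-10:174', '-9:174', '-8:181', '-7:189', '-6:197', '-5:203', '-4:205', '-3:202', '-2:192', '-1:176', '-0:162', '1:159', '2:170', '3:183', '4:191', '5:192', '6:186', '7:176', '8:167', '9:158', '10:152', '11:151', '12:156', '13:169', '14:186']
mid [0.4665 0.1518 0.041 ] yaw -0.129 len 0.1285
[0.44751996 0.00754871 0.03976631] [-0.18831654 -4.63723627  4.47444245]
```

The port is up: the line is at +0.6 mm, while the rims and tube edges centre at +0.3 mm, so the error is about 2° or less. Before pulling I'll ease off the downward press.

Emit:
play_rows --pt "0 0 -0.4 0 0 0" --pt "0 0 -0.4 0 0 0" --pt "0 0 0 0 0 0" --pt "0 0 0 0 0 0"

```text
time: 6.87
tool_pos: [0.4474, 0.0077, 0.0404]
tool_rot: [-0.0, 0.755, 0.656, -0.0]
contact_force: [1.3, -3.4, 2.3]
gripper_width: 0.283
grasp_force: 58.8
```

Emit:
play_rows --pt "-2 0 0 0 0 0" --pt "-2 0 0 0 0 0" --pt "-2 0 0 0 0 0" --pt "-2 0 0 0 0 0" --pt "-2 0 0 0 0 0"

```text
time: 7.28
tool_pos: [0.4458, -0.002, 0.0402]
tool_rot: [-0.001, 0.755, 0.656, 0.0]
contact_force: [0.5, 3.7, 1.6]
gripper_width: 0.286
grasp_force: 58.6
```

Emit:
play_rows --pt "-2 0 0 0 0 0" --pt "-2 0 0 0 0 0" --pt "-2 0 0 0 0 0" --pt "0 0 0 0 0 0" --pt "0 0 0 0 0 0"

```text
time: 7.7
tool_pos: [0.445, -0.0083, 0.0404]
tool_rot: [-0.0, 0.755, 0.656, -0.0]
contact_force: [-0.5, 4.7, 1.2]
gripper_width: 0.283
grasp_force: 58.6
```

```bash
python3 -c "
from h import *
port_angle()
s=manip.state();print(s['tool_pos'],s['contact_force'])"
```

```text
rings [[214.69 212.94]
 [263.42 218.22]] [28 27]
(-0.01, 0.01) ['-14:217', '-13:205', '-12:191', '-11:176', '-10:154', '-9:131', '-8:109', '-7:96', '-6:104', '-5:128', '-4:160', '-3:188', '-2:210', '-1:221', '-0:224', '1:217', '2:204', '3:186', '4:157', '5:122', '6:97', '7:89', '8:92', '9:102', '10:118', '11:130', '12:153', '13:174', '14:193']
(0.02, 0.045) ['-14:216', '-13:204', '-12:191', '-11:180', '-10:177', '-9:182', '-8:191', '-7:199', '-6:205', '-5:207', '-4:204', '-3:193', '-2:178', '-1:160', '-0:150', '1:152', '2:165', '3:178', '4:185', '5:183', '6:176', '7:167', '8:157', '9:149', '10:145', '11:145', '12:151', '13:166', '14:183']
(-0.045, -0.02) ['-14:212', '-13:199', '-12:188', '-11:180', '-10:172', '-9:173', '-8:182', '-7:191', '-6:201', '-5:207', '-4:208', '-3:203', '-2:190', '-1:173', '-0:159', '1:158', '2:168', '3:183', '4:192', '5:193', '6:187', '7:178', '8:169', '9:160', '10:154', '11:152', '12:155', '13:168', '14:185']
mid [0.4658 0.1501 0.041 ] yaw -0.134 len 0.1284
[ 0.44501765 -0.00827116  0.04037589] [-0.97238492  4.56859465  1.81012377]
```

The tube slid 1.7 mm to its ring stop, so the pull is about 14.4 mm. The 4.6 N spring force agrees. Another 20.5 mm brings it to 35 mm.

Emit:
play_rows --pt "-2 0 0 0 0 0" --pt "-2 0 0 0 0 0" --pt "-2 0 0 0 0 0" --pt "-2 0 0 0 0 0" --pt "-2 0 0 0 0 0"

```text
time: 8.17
tool_pos: [0.4437, -0.0178, 0.0404]
tool_rot: [-0.001, 0.755, 0.656, 0.0]
contact_force: [1.0, 6.8, 0.8]
gripper_width: 0.285
grasp_force: 58.6
```

Emit:
play_rows --pt "-2 0 0 0 0 0" --pt "-2 0 0 0 0 0" --pt "-2 0 0 0 0 0" --pt "-2 0 0 0 0 0" --pt "-2 0 0 0 0 0"

```text
time: 8.58
tool_pos: [0.4424, -0.0275, 0.0403]
tool_rot: [-0.001, 0.755, 0.656, 0.0]
contact_force: [1.5, 7.5, -0.0]
gripper_width: 0.282
grasp_force: 58.7
```

Emit:
play_rows --pt "-0.6 0 0 0 0 0" --pt "0 0 0 0 0 0" --pt "0 0 0 0 0 0" --pt "0 0 0 0 0 0"

```text
time: 8.92
tool_pos: [0.4424, -0.0281, 0.0404]
tool_rot: [-0.001, 0.755, 0.655, 0.0]
contact_force: [1.1, 6.9, 0.6]
gripper_width: 0.285
grasp_force: 58.7
```

```bash
python3 - <<'E'
from h import *
f=port_angle()
s=manip.state();print(s['tool_pos'],s['contact_force'],s['time'])
a=crop('top','t6',200,190,110,45,7); b=crop('side','s6',255,175,110,40,7)
cv2.imwrite("pics/c6.png",np.vstack([cv2.imread("pics/t6.png"),cv2.imread("pics/s6.png")]))
E
```

```text
rings [[214.69 212.97]
 [263.42 218.22]] [28 27]
(-0.01, 0.01) ['-14:218', '-13:206', '-12:191', '-11:177', '-10:154', '-9:130', '-8:104', '-7:82', '-6:77', '-5:86', '-4:105', '-3:128', '-2:149', '-1:160', '-0:163', '1:154', '2:137', '3:117', '4:97', '5:81', '6:72', '7:75', '8:85', '9:99', '10:117', '11:129', '12:152', '13:173', '14:192']
(0.02, 0.045) ['-14:217', '-13:205', '-12:192', '-11:181', '-10:176', '-9:181', '-8:189', '-7:198', '-6:205', '-5:207', '-4:204', '-3:194', '-2:179', '-1:160', '-0:150', '1:151', '2:164', '3:178', '4:185', '5:184', '6:177', '7:168', '8:158', '9:150', '10:145', '11:145', '12:150', '13:163', '14:181']
(-0.045, -0.02) ['-14:213', '-13:200', '-12:188', '-11:180', '-10:172', '-9:173', '-8:181', '-7:191', '-6:201', '-5:207', '-4:208', '-3:203', '-2:190', '-1:173', '-0:159', '1:158', '2:168', '3:183', '4:192', '5:193', '6:188', '7:179', '8:169', '9:161', '10:154', '11:152', '12:155', '13:168', '14:184']
mid [0.4657 0.1501 0.041 ] yaw -0.133 len 0.1284
[ 0.4423178  -0.02803352  0.04032098] [0.42761063 7.09990127 0.9029261 ] 8.9667
```

View pics/c6.png

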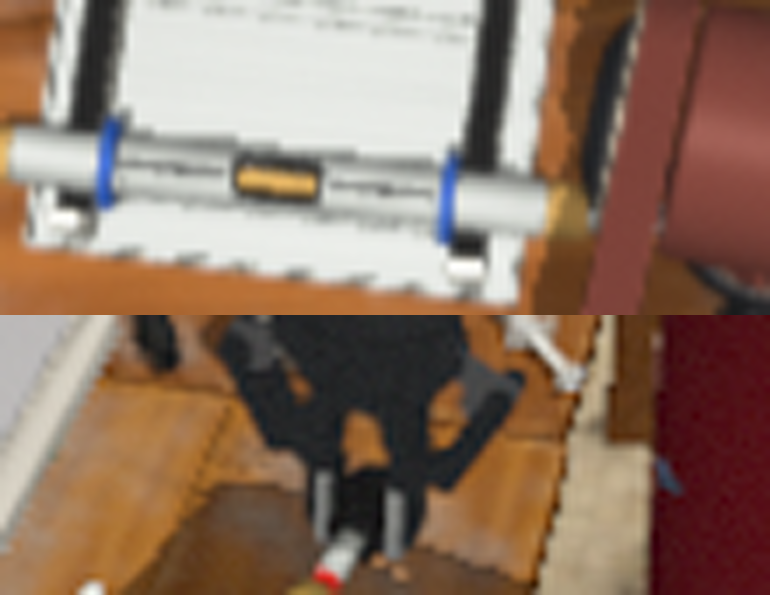

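The port is up, with its window brass and open at crop (277,180). The lines on either side are centred on the tube. The red band is out beside the gland at (327,575) and no black shows. The spring force is 7.0 N, which matches about 34.5 mm of pull.

```bash
python3 -c "
from plant import manip
print(manip.job_done())"
```

```text
the job is handed in; nothing more can be done
None
```

The job is handed in: the sampler was rolled along the rails until the port faces straight up (within about 2°), and the arm is holding the knob about 34.5 mm out, with the red band fully out and the black band still hidden.

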